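Lock a slotted lever on a jig stud with a hairpin spring clip

ROBOT

A 6-joint arm with a two-finger parallel gripper is mounted at the origin on the work surface. World frame = base frame: x ahead of the robot, y to its left, z up, the work surface at z = 0. Lengths are in m, angles in rad, forces in N, time in s.
With the tool pointing down it reaches from about 0.25 to 0.725 m from the base axis. Payload 4 kg.
Tool frame: the origin (TCP) lies midway between the tips of the shut fingers; the grasp point (between the pads) lies 19 mm behind it; y points along the fingers, z is the direction in which the jaws open and shut, and the axes are right-handed (so a half turn about y gives the same grasp; the last joint's range is limited). The gripper opens to 85 mm and grips with 20 to 120 N. Pads are 22 mm wide; open, the fingers measure 114 mm over their backs; the gripper's body (76 mm by 85 mm) begins 54 mm behind the grasp point. The pads swing forward as they close: fully open they stand 13 mm farther back than shut.
Start: joints at [-1.121, 0.241, 0.005, 1.335, 0, 1.571], TCP at [0.217, -0.45, 0.231] pointing down, gripper open.
Joint ranges: [-2.72, 2.72], [-1.05, 1.87], [-1.09, 1.28], [-1.99, 2.15], [-1.42, 1.44], [-3.14, 3.14]. Speed limits (rad/s): [2.79, 2.79, 3.14, 3.14, 3.14, 3.14].

INTERFACE

Orientations are given as a unit quaternion [x, y, z, w].
In Python, from workcell import bot gives the robot as it stands. The module is installed in compiled form; this text tells all that it offers.
- The arm moves only by the shell command python3 -m handwheel 'ROWS' [OPENING]. ROWS is JSON, a list of rows, each a list of 6 numbers: the shift along the tool's x, y, z in units of 25 mm (1.0 is 25 mm), then the turn, a rotation vector about the tool's x, y, z in units of 10 degrees (1.0 is 10 degrees). A call has exactly 5 rows; each row is the pose to reach, as a shift and turn from the pose commanded when the call began, along the tool's axes at that moment; what a row does not reach only later rows make up. A row lasts 1/8 s, in which the tool goes at most 62.5 mm and 10.7 degrees, less where a joint would pass 70% of its speed; a pose out of reach is approached as far as the arm can. A call with a gripper value outside its range is refused whole. OPENING is the gripper command: -1 is shut, 1 is fully open, values between are in proportion, set as the call begins (- or left out, the last holds). The fingers move at their own pace and stop on an object; the grip force is fixed at half the most. Time passes only in rows, so rows that repeat a pose let the fingers close, or fill a call up. It gives the time, the measured TCP pose, the force and the opening at its end, in the units of the state.
- bot.get_obs(): the state, without advancing time (a new reading comes with each control period).
- bot.camera(name): name is "side" or "top"; returns a dict with "color" (384x512x3 uint8, red, green, blue), "fx", "fy", "cx", "cy" (pixels), "dist_coeffs" ([k1, k2, p1, p2, k3] as OpenCV has them; the pictures are not rectified), "rvec" (rotation vector, rad) and "tvec" (3), from world to camera coordinates, as OpenCV has them. Camera axes: x right, y down, z forward; pixel columns grow to the right and rows downward; lengths in m; the calibration is good to about 2 mm. A picture is of the moment at which its call begins. There is no depth.
- bot.job_done(): hands the job in, once; it reports no verdict.
The state is a dict: "clock": time; "joint_pos": joint angles; "joint_vel": joint speeds; "tau": joint torques, N m; "eef_pos": TCP position; "tool_rot": TCP orientation; "ft_force": force on the tool from outside, world axes, zero at the start; "ft_torque": the same for the moment, N m; "grip_width": finger opening in m.
Only numpy, scipy, OpenCV 4.12 (cv2) and the standard library are available. Lean on these libraries where they do the work, as an engineer would, in place of code of your own. Each camera call takes 0.05 s, during which the arm holds its last target.

TASK

Drop the loose slotted wooden lever over the steel stud of the jig so that it lies flat on the board, in line with the track and with the slot about centred on the middle of the track, then slide the hairpin spring clip sideways into the neck of the stud above the lever until it snaps past its bulges and is fully home. The stud can stand anywhere near the middle of the track, so feel your way and push gently: the clip must not load the stud with more than 20 N. Then let go, and leave the other things on the bench where they are.

Things in the scene. Friction and masses are not known exactly. Their poses are not given: they have to be found in the camera images.
- jig: Jig screwed to the bench: plywood board 220 x 160 x 18 mm with a wooden fence (20 mm thick, its top 48 mm above the bench) along its +x edge, an aluminium track let in flush along its x axis and one upright steel stud in the track. Origin: centre of the underside, under the track's middle; z up
- track (a point): Middle of the track at the board's top face, 18 mm above the bench; its x runs along the track. The stud is bolted tight in the track up to 16 mm either way of this point; where is not measured. The stud above the board: 16 mm diameter up to 24 mm, a neck of 12 mm diameter up to 35 mm, a head of 16 mm diameter with a 1.5 mm chamfer up to 47 mm
- clamp_lever: Plain wooden lever, 24 mm thick, 130 g, lying flat: a hub 78 (x) x 46 mm (y) with the slot, at x 0 to 78 mm, and a straight handle 30 mm wide with a round end, at x -75 to 0 mm. Origin: on the underside, on the long centre line; z up. Its centre of mass lies close to the origin. Handle and hub have level tops
- lever_slot (a point): Centre of the lever's through slot (54 mm along the lever, 19 mm wide) at the underside, 39 mm from the lever's origin along its +x. Centred over the track's middle and in line with it, the slot clears the stud wherever it stands
- clip: Hairpin spring clip of 6 mm steel wire, flat, 70 g: a black plastic grip 32 (x) x 22 (y) x 18 mm (high) at the rear, a springy wire nose (ends 53 mm from the origin) between two sprung legs that reach 79 mm along +x. Mouth between the leg ends 22 mm; throat between the bulges 8 mm, 62 mm from the origin; behind it a pocket for a 12 mm shank. Origin: centre of the grip's underside; z up
- clip_seat (a point): Centre of the clip's pocket, 56.5 mm from the clip's origin along its +x, 3 mm above its underside. Home, it lies on the stud's axis, about 27 mm above the board. Pushed along its +x onto the neck the clip takes about 5 to 12 N to spread its legs, over 6 mm; then it jumps in, the push drops, and after the nose's 3 mm of soft give it comes up hard
- nose (a joint): How far the clip's nose is pushed back, m: 0 free, about 0.001 to 0.0025 with the stud home in the pocket, about 0.0033 at most
- leg_l (a joint): Spread of the clip's left (+y) leg, rad: 0 free, under 0.01 home on the stud, about 0.04 when the bulge rides over the neck
- leg_r (a joint): Spread of the clip's right (-y) leg, rad, likewise
- offcut: Bystander: small wood offcut 32 x 24 x 14 mm lying on the jig's board near the fence. Origin: centre of its underside
- glue: Bystander: glue bottle, 60 mm diameter, 190 mm high. Origin: centre of its underside
- rule: Bystander: flat steel rule 200 x 30 x 4 mm. Origin: centre of its underside
- wood_block: Bystander: wood block 90 x 60 x 40 mm. Origin: centre of its underside
- mallet: Bystander: hammer lying on the bench beyond the jig, handle along its x. Origin: on the bench under the tool
- tape: Bystander: tape measure 65 x 35 x 62 mm. Origin: centre of its underside
Mind the look-alikes: they are no part of the job. Several things look just like the clip: the one meant starts farthest to the robot's left. What is shaped like the clamp_lever but purple is not meant.

How it is judged:
On the way, in this order (a step that is already met when the one before it is completed fails the run):
1. the lever lies flat on the jig's board, in line with the track, its slot over the stud (x of lever_slot in the frame of track between -0.03 and 0.03 m and y of lever_slot in the frame of track between -0.008 and 0.008 m and z of lever_slot in the frame of track below 0.003 m and angle between clamp_lever's own z axis and vertical below 0.06 rad and angle between the x axis of clamp_lever and the x axis of jig, either way round below 0.35 rad), for 0.2 s.
2. the clip, level and at the height of the neck, is being spread by the stud (all of step 1 and x of clip_seat in the frame of track between -0.04 and 0.04 m and y of clip_seat in the frame of track between -0.03 and 0.03 m and z of clip_seat in the frame of track between 0.024 and 0.033 m and angle between clip's own z axis and vertical below 0.2 rad and value of joint any of leg_l, leg_r above 0.015 rad), for 0.02 s.
3. the clip has snapped home on the neck (all of step 1 and x of clip_seat in the frame of track between -0.022 and 0.022 m and y of clip_seat in the frame of track between -0.005 and 0.005 m and z of clip_seat in the frame of track between 0.024 and 0.033 m and angle between clip's own z axis and vertical below 0.2 rad and value of joint each of leg_l, leg_r below 0.015 rad and value of joint nose above 0.0004 m), for 0.2 s.
At the end, for the whole second after the job is handed in: Lever flat on the board (3 mm, 0.06 rad), slot over the stud, 30 mm from the track's middle at most, in line to 0.35 rad; clip home in the neck: pocket within 5 mm of the track's line, 24 to 33 mm above the board, level to 0.2 rad, legs closed (0.015 rad), nose pushed back over 0.4 mm; at rest (all of step 3 and linear speed of each of clip, clamp_lever below 0.02 m/s); the robot touches nothing.
It fails at once if the clip presses on the jig's stud with more than 20 N (contact force between clip and jig above 20 N).
It fails at once if one of the other things on the bench is moved by more than 30 mm (distance of any of offcut, glue, rule, wood_block, mallet, tape from where it was at the start of the episode above 0.03 m).
It also fails if it takes over 72 s, if anything falls off the work surface, if the arm or the gripper's body presses on something with over 40 N, if the wrist force passes 120 N, or if a joint passes its speed limit or range.

## Working session

There is one attempt and no reset: what is moved stays moved. The work goes in short steps, Python scripts to look and compute and a shell command to move; the robot and the scene stay as the last step left them, time stands still between calls to the robot, and variables do not carry over. Pictures are saved under pics/ and viewed, and the job is handed in when it is done.

```bash
mkdir -p pics
cat > h.py <<'E'
import numpy as np, cv2
from workcell import bot
from scipy.spatial.transform import Rotation as R
def snap(n,f):
    c=bot.camera(n); cv2.imwrite('pics/'+f,cv2.cvtColor(c['color'],cv2.COLOR_RGB2BGR)); np.save(''+n+'.npy',c,allow_pickle=True); return c
def load(n): return np.load(''+n+'.npy',allow_pickle=True).item()
def K(c): return np.array([[c['fx'],0,c['cx']],[0,c['fy'],c['cy']],[0,0,1.]])
def ray(c,px):
    p=cv2.undistortPoints(np.array(px,float).reshape(-1,1,2),K(c),np.array(c['dist_coeffs'],float)).reshape(-1,2)
    Rm=cv2.Rodrigues(np.array(c['rvec'],float))[0]; t=np.array(c['tvec'],float).ravel()
    d=np.c_[p,np.ones(len(p))]@Rm; return -Rm.T@t,d
def onz(c,px,z):
    o,d=ray(c,px); s=(z-o[2])/d[:,2]; return o+s[:,None]*d
def proj(c,P): return cv2.projectPoints(np.array(P,float).reshape(-1,1,3),np.array(c['rvec'],float),np.array(c['tvec'],float),K(c),np.array(c['dist_coeffs'],float))[0].reshape(-1,2)
E
python3 - <<'E'
from h import *
for n in('top','side'):
    c=snap(n,n+'0.png'); print(n,ray(c,[[256,192]]),c['fx'])
print(bot.get_obs())
E
```

```text
top (array([0.41505238, 0.06470807, 1.1417553 ]), array([[ 0.13069928, -0.04065072, -0.99074695]])) 354.2994664945034
side (array([0.11920102, 0.76699551, 0.8201382 ]), array([[ 0.3921444 , -0.63117463, -0.66922673]])) 418.8878484629632
{'clock': 0.1, 'joint_pos': array([-1.12100757e+00,  2.41357545e-01,  3.88841199e-03,  1.33518738e+00,
       -1.61011652e-05,  1.57076265e+00]), 'joint_vel': array([-0.00198492, -0.00120277,  0.00439923, -0.00046101, -0.00070239,
        0.0019784 ]), 'tau': array([-1.60515901e-04, -3.73138797e+01,  2.53009790e+01,  1.08513472e-02,
       -4.01787105e-06, -2.04489950e-06]), 'eef_pos': array([ 0.21714569, -0.44977954,  0.23050327]), 'tool_rot': array([-0.15785097,  0.68993708, -0.68865738,  0.15754656]), 'ft_force': array([-0.07634413,  0.61739665, -0.14641108]), 'ft_torque': array([0.05185539, 0.02643828, 0.04721612]), 'grip_width': 0.0855892574123061}
```

View pics/top0.png

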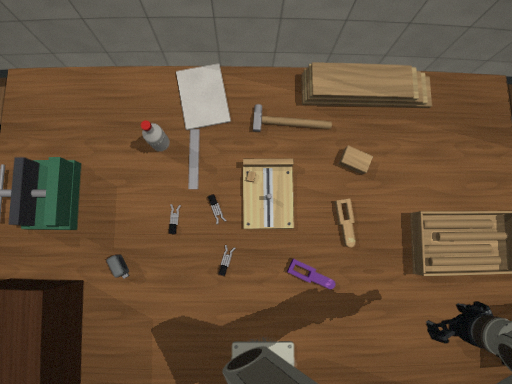

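View pics/side0.png

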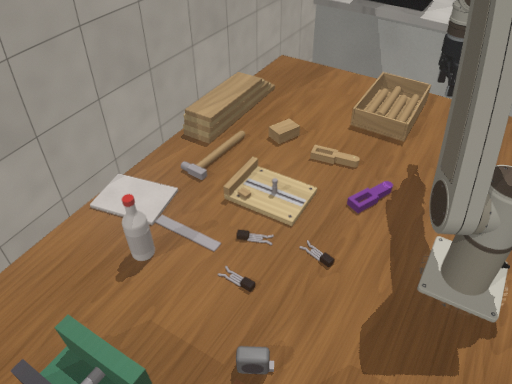

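Run:
```python
from h import *
c=load('top'); im=cv2.cvtColor(c['color'],cv2.COLOR_RGB2BGR)
a=cv2.resize(im[150:285,160:360],None,fx=4,fy=4,interpolation=cv2.INTER_CUBIC); cv2.imwrite('pics/topz.png',a)
c=load('side'); im=cv2.cvtColor(c['color'],cv2.COLOR_RGB2BGR)
a=cv2.resize(im[140:300,210:400],None,fx=4,fy=4,interpolation=cv2.INTER_CUBIC)[:600]; cv2.imwrite('pics/sidez.png',a[:, :760])
```

```text
(no output)
```

View pics/topz.png

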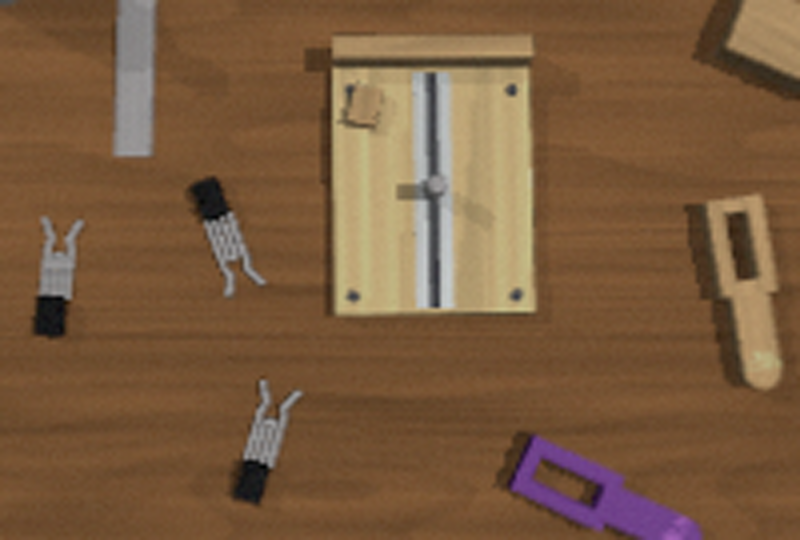

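View pics/sidez.png

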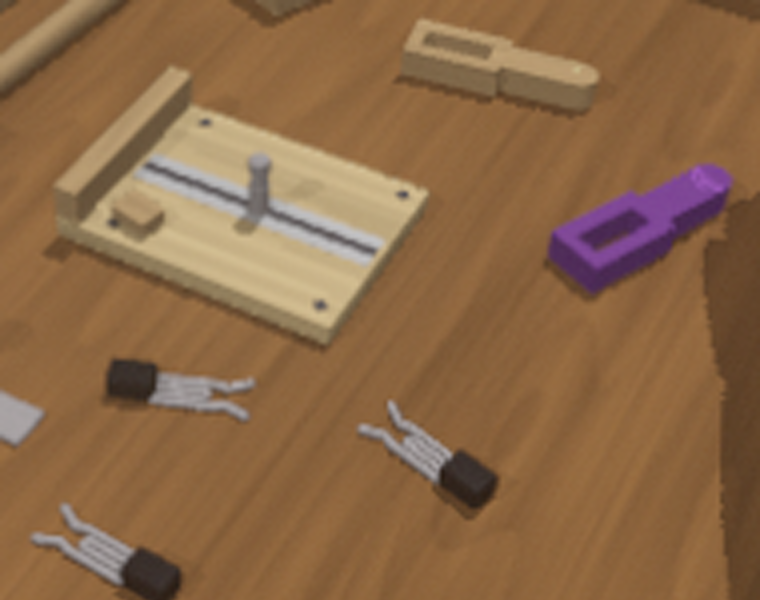

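```bash
python3 - <<'E'
from h import *
c=load('top'); s=load('side')
def z2(p,off): return (np.array(p,float)+.5)/4-.5+np.array(off)
T=lambda p:z2(p,(160,150)); S=lambda p:z2(p,(210,140))
def pr(n,a): print(n,np.round(a*1000,1).tolist())
pr('board nearcorners L R top',onz(c,T([[334,313],[536,312]]),.018))
pr('board nearcorners side',onz(s,S([[328,333],[425,194]]),.018))
pr('screws top',onz(c,T([[350,90],[512,90],[353,296],[516,295]]),.018))
pr('screws side',onz(s,S([[113,222],[204,122],[319,305],[402,194]]),.018))
pr('track ends top',onz(c,T([[432,72],[434,306]]),.018))
pr('fence top corners',onz(c,T([[332,37],[532,37]]),.048))
pr('stud head top',onz(c,T([[437,183]]),.065)); pr('stud head side',onz(s,S([[259,159]]),.065))
pr('stud base side',onz(s,S([[254,218]]),.018))
# lever: colour
for n,cam,box in(('top',c,(325,190,365,255)),('side',s,(300,140,365,175))):
    h=cv2.cvtColor(cam['color'],cv2.COLOR_RGB2HSV); x0,y0,x1,y1=box
    m=((h[...,2]>150)&(h[...,1]>50)).astype(np.uint8); mm=np.zeros_like(m); mm[y0:y1,x0:x1]=m[y0:y1,x0:x1]
    print(n,mm.sum(),cv2.minAreaRect(np.argwhere(mm)[:,::-1].astype(np.float32)))
h=cv2.cvtColor(c['color'],cv2.COLOR_RGB2HSV)
print(h[225,175],h[200,345],h[230,350],h[200,330])
m=(h[...,2]<45).astype(np.uint8); m[:, :165]=0;m[:,185:]=0;m[:205]=0;m[245:]=0
pts=np.argwhere(m)[:,::-1]; print(len(pts),pts.mean(0),cv2.minAreaRect(pts.astype(np.float32)))
pr('clip grip',onz(c,[pts.mean(0)],.018))
pr('clip grip by hand',onz(c,T([[50,316]]),.018))
pr('leg tips top',onz(c,T([[44,218],[81,221]]),.006))
pr('leg tips side',onz(s,S([[36,539],[66,508]]),.006))
pr('grip side topface',onz(s,S([[150,568]]),.018))
o=bot.get_obs(); print(R.from_quat(o['tool_rot']).as_matrix().round(3))
E
python3 - <<'E'
import sys; sys.path.insert(0,'.')
from h import *
c=load('top'); im=cv2.cvtColor(c['color'],cv2.COLOR_RGB2BGR)
a=cv2.resize(im[190:255,320:370],None,fx=8,fy=8,interpolation=cv2.INTER_CUBIC)
s=load('side'); im2=cv2.cvtColor(s['color'],cv2.COLOR_RGB2BGR)
b=cv2.resize(im[198:242,158:190],None,fx=8,fy=8,interpolation=cv2.INTER_CUBIC)
out=np.zeros((520,670,3),np.uint8); out[:520,:400]=a; out[:b.shape[0],410:410+b.shape[1]]=b
cv2.imwrite('pics/z2.png',out)
E
```

```text
board nearcorners L R top [[448.8, 59.4, 18.0], [449.8, -100.8, 18.0]]
board nearcorners side [[444.7, 66.5, 18.0], [449.0, -92.4, 18.0]]
screws top [[627.8, 47.2, 18.0], [628.6, -83.9, 18.0], [462.2, 44.4, 18.0], [463.3, -85.0, 18.0]]
screws side [[626.6, 48.1, 18.0], [628.8, -81.5, 18.0], [462.0, 46.6, 18.0], [463.3, -83.9, 18.0]]
track ends top [[643.0, -19.1, 18.0], [454.5, -19.8, 18.0]]
fence top corners [[664.5, 62.0, 48.0], [665.8, -96.4, 48.0]]
stud head top [[546.8, -19.0, 65.0]]
stud head side [[545.0, -16.3, 65.0]]
stud base side [[542.7, -6.7, 18.0]]
top 401 ((347.0945739746094, 222.56756591796875), (47.84010696411133, 13.480716705322266), 80.53767395019531)
side 318 ((326.754150390625, 151.32875061035156), (32.716434478759766, 59.186439514160156), 75.67728424072266)
[15 21 24] [ 18 107 167] [ 17 107 177] [ 14 143 123]
68 [172.19117647 228.5       ] ((172.5, 228.5), (7.0, 9.0), 0.0)
clip grip [[445.9, 283.2, 18.0]]
clip grip by hand [[445.5, 283.4, 18.0]]
leg tips top [[524.3, 292.8, 6.0], [522.0, 262.9, 6.0]]
leg tips side [[519.8, 297.0, 6.0], [517.5, 268.3, 6.0]]
grip side topface [[445.1, 286.8, 18.0]]
[[-0.901 -0.001  0.435]
 [-0.435  0.002 -0.901]
 [ 0.    -1.    -0.002]]
```

View pics/z2.png

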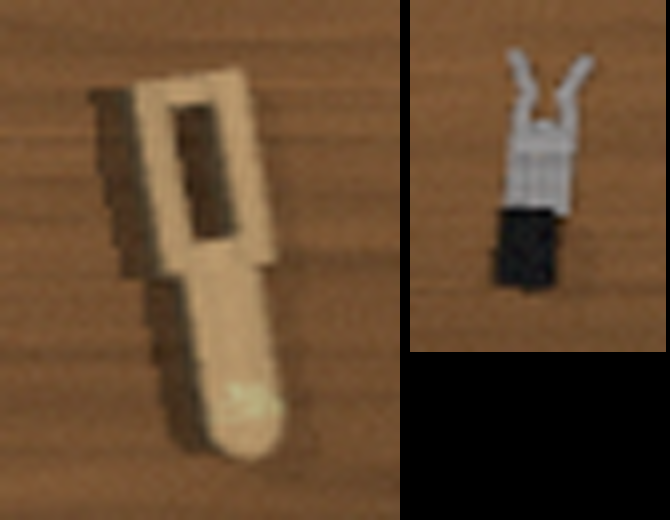

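```bash
python3 - <<'E'
from h import *
c=load('top'); s=load('side')
L=lambda p:(np.array(p,float)+.5)/8-.5+np.array((320,190))
S=lambda p:(np.array(p,float)+.5)/4-.5+np.array((210,140))
def pr(n,a): print(n,np.round(a*1000,1).tolist())
hub=onz(c,L([[137,84],[243,70],[273,262],[160,272]]),.024); pr('hub',hub)
e=onz(c,L([[250,458]]),.024); pr('end',e)
f=hub[:2].mean(0); b=hub[2:].mean(0); pr('front,back',np.array([f,b]))
d=f-e[0]; print('len',np.linalg.norm(d),'yaw',np.degrees(np.arctan2(d[1],d[0])))
pr('handle sides',onz(c,L([[196,350],[272,340]]),.024))
pr('slot ends',onz(c,L([[190,106],[217,240]]),.024))
sd=onz(s,S([[405,60],[419,20],[514,40],[497,64],[598,72]]),.024); pr('side hub fl? fr br bl end',sd)
E
python3 - <<'E'
import sys; sys.path.insert(0,'.')
from h import *
s=load('side'); im=cv2.cvtColor(s['color'],cv2.COLOR_RGB2BGR)
a=cv2.resize(im[136:176,300:370],None,fx=10,fy=10,interpolation=cv2.INTER_CUBIC)
cv2.imwrite('pics/z3.png',a)
E
```

```text
hub [[537.6, -240.2, 24.0], [543.4, -283.7, 24.0], [466.3, -293.3, 24.0], [462.4, -247.3, 24.0]]
end [[388.9, -281.5, 24.0]]
front,back [[540.5, -261.9, 24.0], [464.4, -270.3, 24.0]]
len 0.15291547067342875 yaw 7.367144192324543
handle sides [[431.5, -261.0, 24.0], [435.4, -291.9, 24.0]]
slot ends [[528.8, -261.5, 24.0], [475.1, -270.8, 24.0]]
side hub fl? fr br bl end [[528.5, -223.1, 24.0], [542.2, -278.0, 24.0], [464.7, -292.6, 24.0], [463.7, -255.9, 24.0], [390.9, -287.7, 24.0]]
```

View pics/z3.png

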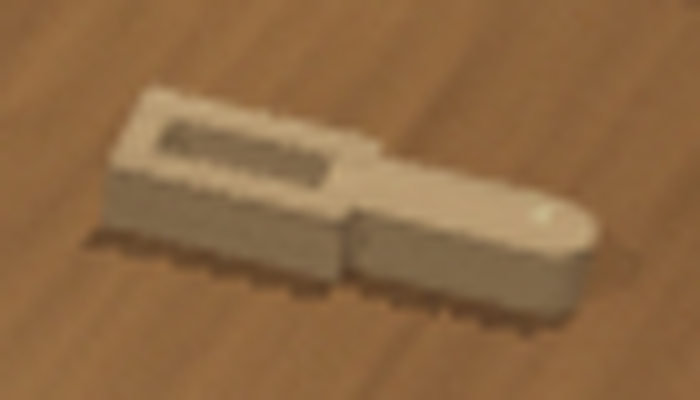

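```bash
cat >> h.py <<'E'
def plan(pos,toolx_yaw):
    """rows needed from current pose to pos with tool y down, tool x at yaw (deg)"""
    o=bot.get_obs(); Rc=R.from_quat(o['tool_rot']); a=np.radians(toolx_yaw)
    x=np.array([np.cos(a),np.sin(a),0]); y=np.array([0,0,-1.]); Rt=R.from_matrix(np.c_[x,y,np.cross(x,y)])
    sh=Rc.inv().apply(np.array(pos)-o['eef_pos'])/.025; tu=np.degrees((Rc.inv()*Rt).as_rotvec())/10
    print('shift',sh.round(3),'turn',tu.round(3)); return sh,tu
def st():
    o=bot.get_obs(); m=R.from_quat(o['tool_rot']).as_matrix()
    print('t',round(o['clock'],2),'pos',(o['eef_pos']*1000).round(1),'xyaw',np.degrees(np.arctan2(m[1,0],m[0,0])).round(2),'ydir',m[:,1].round(3),'F',o['ft_force'].round(2),'M',o['ft_torque'].round(2),'w',round(o['grip_width']*1000,1),'q6',o['joint_pos'][5].round(2))
E
python3 -c "
from h import *
plan([.451,-.2715,.10],-172.5)"
```

```text
shift [-11.524   5.224  -2.345] turn [0.011 1.827 0.002]
```

```bash
python3 -m handwheel '[[-2.3,1.0,-0.5,0,0.4,0],[-4.6,2,-0.9,0,0.8,0],[-6.9,3,-1.4,0,1.2,0],[-9.2,4.2,-1.9,0,1.6,0],[-11.52,5.22,-2.35,0,1.83,0]]' 1; python3 -c "
from h import *
st();plan([.451,-.2715,.003],-172.5)"
```

```text
clock: 0.72
eef_pos: [0.4452, -0.2757, 0.1032]
tool_rot: [-0.046, 0.706, -0.706, 0.045]
ft_force: [-0.3, -0.5, -0.0]
grip_width: 0.0855
t 0.72 pos [ 445.2 -275.7  103.2] xyaw -172.63 ydir [-0.001  0.    -1.   ] F [-0.33 -0.51 -0.03] M [-0.08 -0.05 -0.05] w 85.5 q6 2.46
shift [-0.254  4.009 -0.137] turn [ 0.002 -0.013  0.004]
```

```bash
python3 -m handwheel '[[0,1,0,0,0,0],[0,2,0,0,0,0],[0,3,0,0,0,0],[0,3.7,0,0,0,0],[0,3.88,0,0,0,0]]' 1; python3 -c "
from h import *
snap('top','t1.png');snap('side','s1.png');st()
a=cv2.imread('pics/t1.png')[180:260,310:380];b=cv2.imread('pics/s1.png')[120:190,290:380]
a=cv2.resize(a,(350,400));b=cv2.resize(b,(450,350));o=np.zeros((400,800,3),np.uint8);o[:,:350]=a;o[:350,350:]=b;cv2.imwrite('pics/z4.png',o)"
```

```text
clock: 1.35
eef_pos: [0.4432, -0.2763, 0.0059]
tool_rot: [-0.047, 0.706, -0.705, 0.045]
ft_force: [0.2, 0.2, 1.1]
grip_width: 0.0857
t 1.45 pos [ 444. -277.    7.] xyaw -172.53 ydir [-0.001  0.001 -1.   ] F [ 0.79 -0.27 -0.93] M [ 0.01 -0.02  0.03] w 85.1 q6 2.45
```

View pics/z4.png

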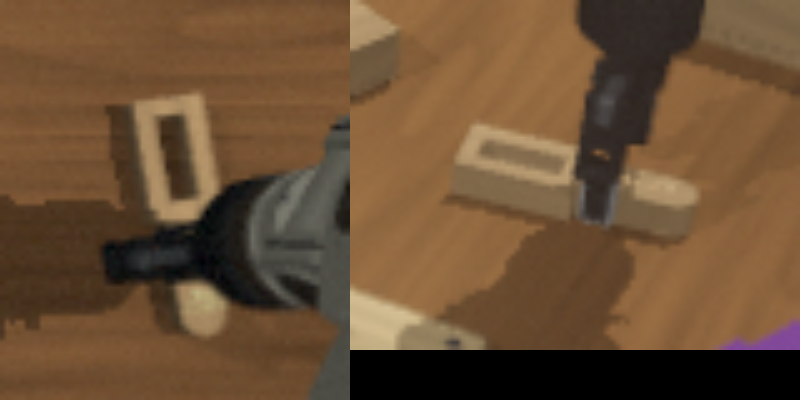

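```bash
python3 -c "
from h import *
st();plan([.451,-.2715,.004],-172.5)"; python3 -m handwheel '[[-0.15,0.05,-0.1,0,0,0],[-0.3,0.1,-0.2,0,0,0],[-0.3,0.1,-0.2,0,0,0],[-0.3,0.1,-0.2,0,0,0],[-0.3,0.1,-0.2,0,0,0]]' 1;python3 -c "
from h import *
st();plan([.451,-.2715,.004],-172.5)"; python3 -m handwheel '[[0,0,0,0,0,0],[0,0,0,0,0,0],[0,0,0,0,0,0],[0,0,0,0,0,0],[0,0,0,0,0,0]]' -1;python3 -c "
from h import *
st()"
```

```text
t 1.45 pos [ 444. -277.    7.] xyaw -172.53 ydir [-0.001  0.001 -1.   ] F [ 0.79 -0.27 -0.93] M [ 0.01 -0.02  0.03] w 85.1 q6 2.45
shift [-0.306  0.121 -0.18 ] turn [ 0.005 -0.003  0.006]
clock: 2.08
eef_pos: [0.4512, -0.2713, 0.0051]
tool_rot: [0.046, -0.706, 0.706, -0.046]
ft_force: [0.8, -0.4, -0.3]
grip_width: 0.0852
t 2.08 pos [ 451.2 -271.3    5.1] xyaw -172.53 ydir [ 0. -0. -1.] F [ 0.75 -0.36 -0.28] M [ 0.03 -0.    0.03] w 85.2 q6 2.47
shift [0.009 0.045 0.005] turn [-0.001 -0.003 -0.001]
clock: 2.7
eef_pos: [0.4515, -0.2714, 0.0053]
tool_rot: [0.046, -0.705, 0.706, -0.046]
ft_force: [-0.6, -0.4, 2.7]
grip_width: 0.0288
t 2.7 pos [ 451.5 -271.4    5.3] xyaw -172.53 ydir [ 0.001 -0.    -1.   ] F [-0.57 -0.45  2.68] M [ 0.03  0.06 -0.04] w 28.8 q6 2.47
```

```bash
python3 -m handwheel '[[0,-1,0,0,0,0],[0,-2,0,0,0,0],[0,-3,0,0,0,0],[0,-3.8,0,0,0,0],[0,-3.8,0,0,0,0]]';python3 -c "
from h import *
st();plan([.502,-.019,.1],-179.5)"
```

```text
clock: 3.32
eef_pos: [0.4521, -0.2718, 0.1012]
tool_rot: [0.045, -0.705, 0.706, -0.047]
ft_force: [-0.3, -1.3, -1.7]
grip_width: 0.0285
t 3.33 pos [ 452.1 -271.8  101.2] xyaw -172.53 ydir [ 0.003 -0.002 -1.   ] F [-0.26 -1.29 -1.66] M [-0.02  0.02 -0.01] w 28.5 q6 2.47
shift [-3.292  0.035 -9.769] turn [-0.01   0.697 -0.014]
```

```bash
python3 -m handwheel '[[-0.6,0,-1.6,0,0.15,0],[-1.2,0,-3.6,0,0.3,0],[-1.9,0,-5.6,0,0.45,0],[-2.6,0,-7.6,0,0.6,0],[-3.1,0,-9.2,0,0.7,0]]';python3 -m handwheel '[[-0.1,0,-0.25,0,0,0],[-0.2,0,-0.5,0,0,0],[-0.2,0,-0.5,0,0,0],[-0.2,0,-0.5,0,0,0],[-0.2,0,-0.5,0,0,0]]';python3 -c "
from h import *
st();plan([.502,-.019,.1],-179.5)
snap('top','t2.png');snap('side','s2.png')
a=cv2.imread('pics/t2.png')[140:240,230:310];b=cv2.imread('pics/s2.png')[130:220,220:320]
a=cv2.resize(a,(400,500),interpolation=2);b=cv2.resize(b,(400,360),interpolation=2);o=np.zeros((500,800,3),np.uint8);o[:,:400]=a;o[:360,400:]=b;cv2.imwrite('pics/z5.png',o)"
```

```text
clock: 3.95
eef_pos: [0.4974, -0.0311, 0.0985]
tool_rot: [-0.004, 0.707, -0.707, 0.002]
ft_force: [0.9, -0.6, -0.7]
grip_width: 0.0288
clock: 4.58
eef_pos: [0.5029, -0.0215, 0.1]
tool_rot: [0.002, -0.707, 0.707, -0.002]
ft_force: [0.3, 0.7, -1.0]
grip_width: 0.0285
t 4.58 pos [502.9 -21.5 100. ] xyaw -179.62 ydir [-0. -0. -1.] F [ 0.27  0.68 -0.99] M [ 0.04  0.05 -0.01] w 28.5 q6 3.09
shift [ 0.036  0.    -0.099] turn [-0.    -0.012  0.   ]
```

View pics/z5.png

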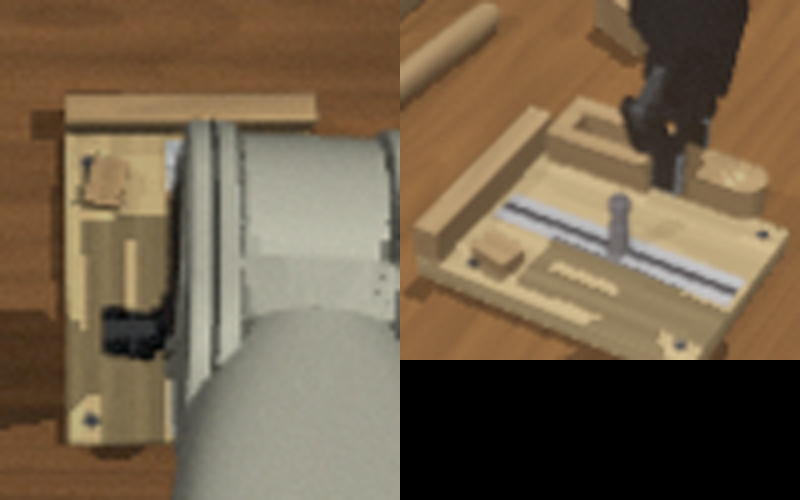

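```bash
python3 -c "
from h import *
b=cv2.imread('pics/s2.png')[148:200,252:316];b=cv2.resize(b,None,fx=11,fy=11,interpolation=cv2.INTER_CUBIC);cv2.imwrite('pics/z6.png',b)
a=cv2.imread('pics/top0.png')[186:206,258:282];a=cv2.resize(a,None,fx=20,fy=20,interpolation=cv2.INTER_CUBIC);cv2.imwrite('pics/z7.png',a)"
```

```text
(no output)
```

View pics/z6.png

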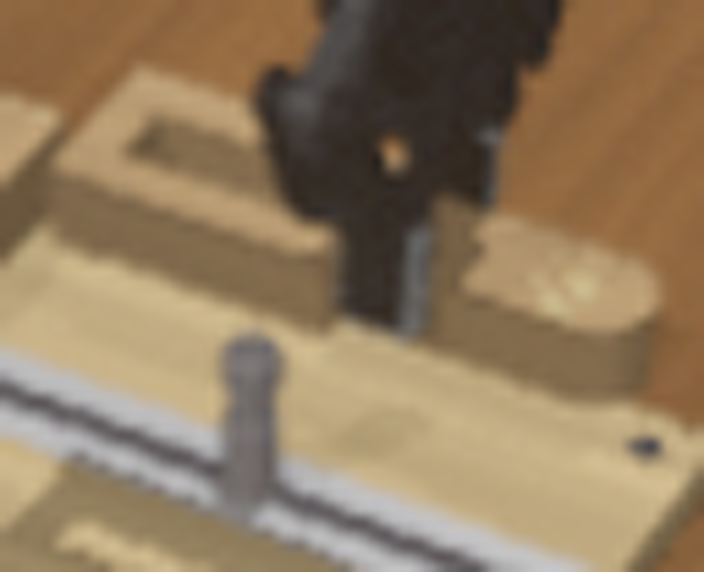

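View pics/z7.png

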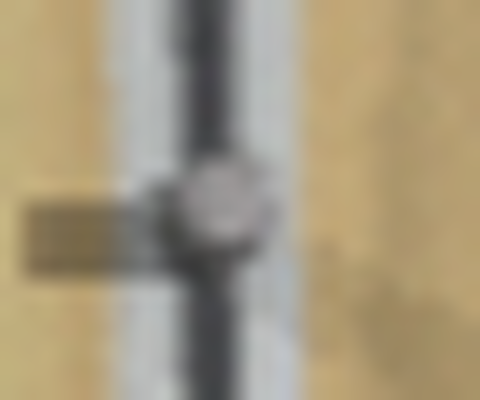

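Run:
```python
from h import *
c=load('top'); s=load('side')
A=lambda p:(np.array(p,float)+.5)/20-.5+np.array((258,186))
B=lambda p:(np.array(p,float)+.5)/11-.5+np.array((252,148))
def pr(n,a): print(n,np.round(a*1000,1).tolist())
pr('stud top',onz(c,A([[220,195]]),.065))
pr('track',onz(c,A([[208,50],[209,370],[113,100],[303,100]]),.018))
pr('hub FL FR BL',onz(s,B([[54,178],[142,70],[335,248]]),.1185))
pr('hub FLlow BLlow',onz(s,B([[48,232],[332,330]]),.0945))
pr('handle end',onz(s,B([[655,295]]),.1185))
pr('stud head side',onz(s,B([[251,350]]),.065))
pr('track side',onz(s,B([[0,390],[440,555]]),.018))
pr('slot front corners',onz(s,B([[130,152],[160,115]]),.1185))
```

```text
stud top [[547.1, -17.9, 65.0]]
track [[576.3, -19.7, 18.0], [524.8, -19.6, 18.0], [568.2, -4.4, 18.0], [568.3, -34.9, 18.0]]
hub FL FR BL [[588.8, 6.9, 118.5], [592.6, -42.3, 118.5], [516.2, -4.4, 118.5]]
hub FLlow BLlow [[594.8, 0.4, 94.5], [515.1, -2.4, 94.5]]
handle end [[441.9, -27.9, 118.5]]
stud head side [[545.1, -16.3, 65.0]]
track side [[621.0, -16.5, 18.0], [490.0, -19.1, 18.0]]
slot front corners [[578.0, -11.6, 118.5], [579.2, -28.4, 118.5]]
```

```bash
python3 -m handwheel '[[0,0.2,-0.05,0,0,0],[0,0.5,-0.12,0,0,0],[0,0.8,-0.12,0,0,0],[0,1.0,-0.12,0,0,0],[0,1.0,-0.12,0,0,0]]';python3 -c "
from h import *
st()";python3 -m handwheel '[[0,0.08,0,0,0,0],[0,0.16,0,0,0,0],[0,0.24,0,0,0,0],[0,0.32,0,0,0,0],[0,0.32,0,0,0,0]]';python3 -c "
from h import *
st()"
```

```text
clock: 5.3
eef_pos: [0.5025, -0.0176, 0.0744]
tool_rot: [-0.003, 0.707, -0.707, 0.002]
ft_force: [-0.3, 0.6, -0.8]
grip_width: 0.0284
t 5.3 pos [502.5 -17.6  74.4] xyaw -179.52 ydir [-0.001  0.    -1.   ] F [-0.33  0.64 -0.82] M [-0.04  0.03  0.01] w 28.4 q6 3.1
clock: 5.92
eef_pos: [0.5028, -0.0176, 0.0668]
tool_rot: [-0.003, 0.707, -0.707, 0.003]
ft_force: [0.1, 0.5, -1.2]
grip_width: 0.0287
t 5.92 pos [502.8 -17.6  66.8] xyaw -179.53 ydir [-0.  0. -1.] F [ 0.14  0.51 -1.24] M [0.02 0.02 0.02] w 28.7 q6 3.1
```

```bash
python3 -m handwheel '[[0,0.1,0,0,0,0],[0,0.2,0,0,0,0],[0,0.3,0,0,0,0],[0,0.4,0,0,0,0],[0,0.5,0,0,0,0]]';python3 -c "
from h import *
st()
snap('side','s3.png')
b=cv2.imread('pics/s3.png')[148:208,240:316];b=cv2.resize(b,None,fx=10,fy=10,interpolation=cv2.INTER_CUBIC);cv2.imwrite('pics/z8.png',b)"
```

```text
clock: 6.55
eef_pos: [0.503, -0.0176, 0.0543]
tool_rot: [-0.003, 0.707, -0.707, 0.003]
ft_force: [-0.3, -1.5, -0.9]
grip_width: 0.029
t 6.55 pos [503.  -17.6  54.3] xyaw -179.53 ydir [-0.  0. -1.] F [-0.29 -1.51 -0.94] M [0.05 0.02 0.05] w 29.0 q6 3.1
```

View pics/z8.png

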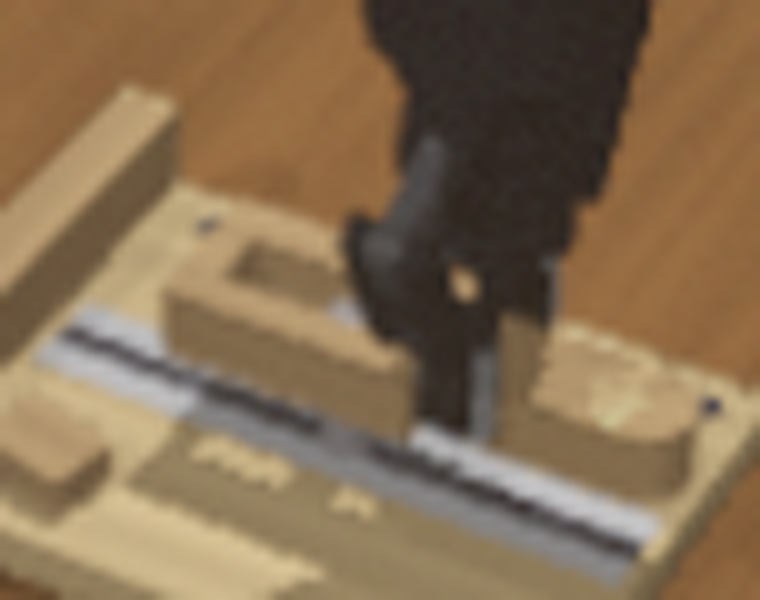

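```bash
python3 -m handwheel '[[0,0.25,0,0,0,0],[0,0.5,0,0,0,0],[0,0.75,0,0,0,0],[0,1.0,0,0,0,0],[0,1.15,0,0,0,0]]';python3 -m handwheel '[[0,0.04,0,0,0,0],[0,0.08,0,0,0,0],[0,0.08,0,0,0,0],[0,0.08,0,0,0,0],[0,0.08,0,0,0,0]]';python3 -c "
from h import *
st()"
```

```text
clock: 7.22
eef_pos: [0.5028, -0.0176, 0.0252]
tool_rot: [-0.003, 0.707, -0.707, 0.003]
ft_force: [-0.2, -0.2, -1.1]
grip_width: 0.0287
clock: 7.85
eef_pos: [0.5032, -0.0176, 0.0239]
tool_rot: [-0.003, 0.707, -0.707, 0.003]
ft_force: [0.6, -0.1, -1.5]
grip_width: 0.0289
t 7.85 pos [503.2 -17.6  23.9] xyaw -179.53 ydir [ 0.  0. -1.] F [ 0.64 -0.12 -1.54] M [0.01 0.   0.01] w 28.9 q6 3.1
```

```bash
python3 -m handwheel '[[0,0,0,0,0,0],[0,0,0,0,0,0],[0,0,0,0,0,0],[0,-0.5,0,0,0,0],[0,-1.5,0,0,0,0]]' 1;python3 -m handwheel '[[0,-1,0,0,0,0],[0,-2.5,0,0,-1,0],[0,-3,0,0,-2,0],[0,-3,0,0,-3,0],[0,-3,0,0,-4,0]]' ;python3 -c "
from h import *
st();plan([.446,.285,.1],-3.5)
snap('top','t4.png');snap('side','s4.png')
a=cv2.imread('pics/t4.png')[140:240,230:310];b=cv2.imread('pics/s4.png')[130:220,220:320]
a=cv2.resize(a,(400,500),interpolation=2);b=cv2.resize(b,(400,360),interpolation=2);o=np.zeros((500,800,3),np.uint8);o[:,:400]=a;o[:360,400:]=b;cv2.imwrite('pics/z9.png',o)"
```

```text
clock: 8.48
eef_pos: [0.5022, -0.0176, 0.0615]
tool_rot: [-0.004, 0.707, -0.707, 0.002]
ft_force: [0.3, 0.2, 0.2]
grip_width: 0.085
clock: 9.1
eef_pos: [0.5034, -0.0176, 0.1377]
tool_rot: [0.246, -0.662, 0.663, -0.247]
ft_force: [-0.3, -0.7, -0.4]
grip_width: 0.0852
t 9.1 pos [503.4 -17.6 137.7] xyaw -139.2 ydir [ 0.002 -0.    -1.   ] F [-0.33 -0.71 -0.35] M [-0.   -0.04  0.01] w 85.2 q6 2.39
shift [ -6.169   1.502 -10.666] turn [-1.300e-02 -1.357e+01  5.000e-03]
```

View pics/z9.png

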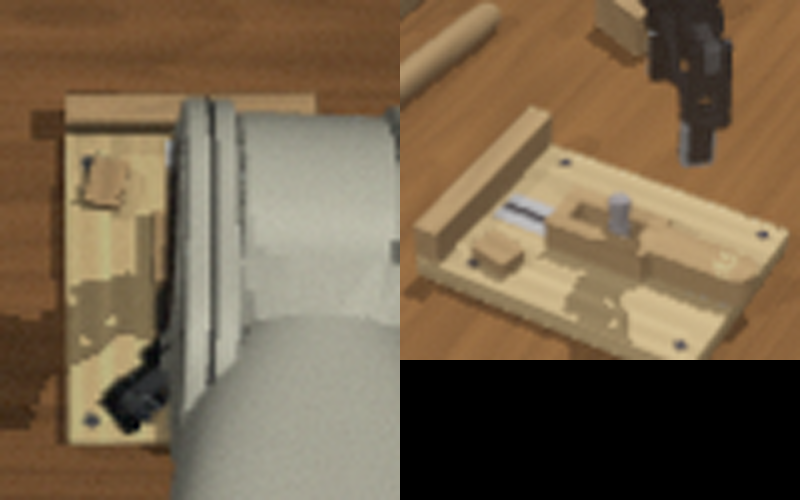

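```bash
python3 -m handwheel '[[-1,0,-1.8,0,-1,0],[-2.1,0,-3.7,0,-2,0],[-3.2,0,-5.6,0,-3,0],[-4.3,0,-7.5,0,-4,0],[-5.4,0,-9.3,0,-5,0]]' ;python3 -m handwheel '[[0,0,0,0,-1,0],[0,0,0,0,-2,0],[0,0,0,0,-3,0],[0,0,0,0,-4,0],[0,0,0,0,-5,0]]' ;python3 -c "
from h import *
st();plan([.446,.285,.1],-3.5)"
```

```text
clock: 9.82
eef_pos: [0.4544, 0.2487, 0.1369]
tool_rot: [-0.502, 0.497, -0.497, 0.503]
ft_force: [0.9, 0.5, 0.7]
grip_width: 0.0856
clock: 10.45
eef_pos: [0.4549, 0.247, 0.1368]
tool_rot: [-0.666, 0.238, -0.238, 0.666]
ft_force: [-0.6, -0.4, -0.1]
grip_width: 0.0855
t 10.45 pos [454.9 247.  136.8] xyaw -39.39 ydir [ 0.  0. -1.] F [-0.57 -0.39 -0.09] M [ 0.03 -0.04 -0.  ] w 85.5 q6 1.18
shift [-1.24   1.471  0.951] turn [-2.000e-03 -3.589e+00  2.000e-03]
```

```bash
python3 -m handwheel '[[-0.3,0.3,0.25,0,-1,0],[-0.6,0.7,0.5,0,-2,0],[-1,1.1,0.75,0,-3,0],[-1.24,1.47,0.95,0,-3.59,0],[-1.24,1.47,0.95,0,-3.59,0]]' ;python3 -c "
from h import *
st();plan([.446,.285,.004],-3.5)
snap('top','t5.png');snap('side','s5.png')
a=cv2.imread('pics/t5.png')[190:250,150:210];b=cv2.imread('pics/s5.png')[230:310,200:280]
a=cv2.resize(a,(400,400),interpolation=2);b=cv2.resize(b,(400,400),interpolation=2);cv2.imwrite('pics/z10.png',np.hstack([a,b]))"
```

```text
clock: 11.08
eef_pos: [0.4454, 0.285, 0.0992]
tool_rot: [0.707, -0.024, 0.023, -0.706]
ft_force: [0.0, 0.5, -0.4]
grip_width: 0.0853
t 11.07 pos [445.4 285.   99.2] xyaw -3.78 ydir [-0.001 -0.001 -1.   ] F [ 0.04  0.47 -0.38] M [ 0.    0.05 -0.02] w 85.3 q6 0.64
shift [0.027 3.807 0.004] turn [ 0.005 -0.028 -0.006]
```

View pics/z10.png

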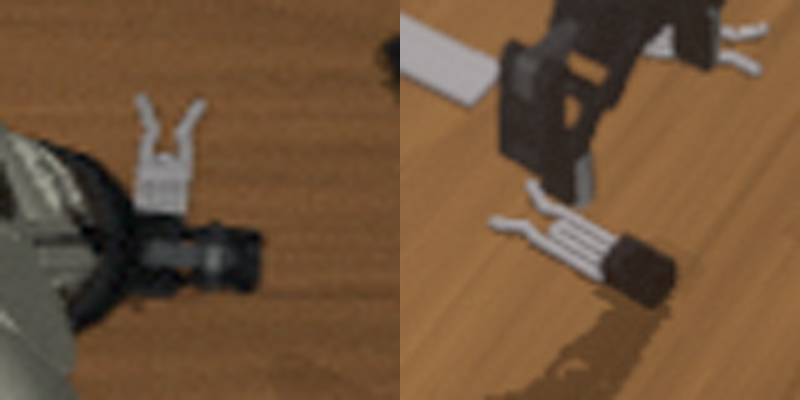

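```bash
python3 -m handwheel '[[0,1,0,0,0,0],[0,2,0,0,0,0],[0,3,0,0,0,0],[0,3.6,0,0,0,0],[0,3.8,0,0,0,0]]' ;python3 -m handwheel '[[0,0,0,0,0,0],[0,0,0,0,0,0],[0,0,0,0,0,0],[0,0,0,0,0,0],[0,0,0,0,0,0]]' -1;python3 -m handwheel '[[0,0,0,0,0,0],[0,-0.5,0,0,0,0],[0,-1.5,0,0,0,0],[0,-2.5,0,0,0,0],[0,-3,0,0,0,0]]';python3 -c "
from h import *
st()"
```

```text
clock: 11.8
eef_pos: [0.4459, 0.2846, 0.0041]
tool_rot: [0.707, -0.023, 0.023, -0.707]
ft_force: [-0.1, 0.1, 0.2]
grip_width: 0.0851
clock: 12.42
eef_pos: [0.4467, 0.2854, 0.0054]
tool_rot: [-0.706, 0.022, -0.023, 0.707]
ft_force: [-1.4, -0.8, 6.0]
grip_width: 0.02
clock: 13.05
eef_pos: [0.4466, 0.2853, 0.0812]
tool_rot: [-0.706, 0.022, -0.023, 0.707]
ft_force: [0.4, 1.2, -1.2]
grip_width: 0.0204
t 13.05 pos [446.6 285.3  81.2] xyaw -3.63 ydir [ 0.002  0.001 -1.   ] F [ 0.39  1.24 -1.23] M [0.06 0.03 0.02] w 20.4 q6 0.63
```

```bash
python3 -c "
from h import *
plan([.44,-.018,.1],0.4)"
```

```text
shift [  0.505  -0.766 -12.123] turn [-0.006 -0.403  0.01 ]
```

```bash
python3 -m handwheel '[[0,-0.5,-2,0,0,0],[0.1,-0.8,-4,0,-0.1,0],[0.2,-0.8,-6,0,-0.2,0],[0.3,-0.8,-8,0,-0.3,0],[0.4,-0.8,-10,0,-0.4,0]]';python3 -m handwheel '[[0.05,0,-1.2,0,0,0],[0.1,0,-2.1,0,0,0],[0.1,0,-2.1,0,0,0],[0.1,0,-2.1,0,0,0],[0.1,0,-2.1,0,0,0]]';python3 -c "
from h import *
st();plan([.44,-.018,.05],0.4)
snap('top','t6.png');snap('side','s6.png')
a=cv2.imread('pics/t6.png')[150:250,230:310];b=cv2.imread('pics/s6.png')[130:220,220:320]
a=cv2.resize(a,(400,500),interpolation=2);b=cv2.resize(b,(400,360),interpolation=2);o=np.zeros((500,800,3),np.uint8);o[:,:400]=a;o[:360,400:]=b;cv2.imwrite('pics/z11.png',o)"
```

```text
clock: 13.68
eef_pos: [0.4397, 0.0332, 0.0995]
tool_rot: [0.707, 0.002, -0.003, -0.707]
ft_force: [1.0, -0.1, 0.2]
grip_width: 0.0206
clock: 14.3
eef_pos: [0.4429, -0.0169, 0.0994]
tool_rot: [-0.707, -0.003, 0.003, 0.707]
ft_force: [-0.0, -0.1, -1.2]
grip_width: 0.0199
t 14.3 pos [442.9 -16.9  99.4] xyaw 0.45 ydir [-0.  0. -1.] F [-0.02 -0.07 -1.16] M [ 0.03 -0.01  0.08] w 19.9 q6 -0.05
shift [-0.114  1.977 -0.045] turn [-0.001  0.005 -0.002]
```

View pics/z11.png

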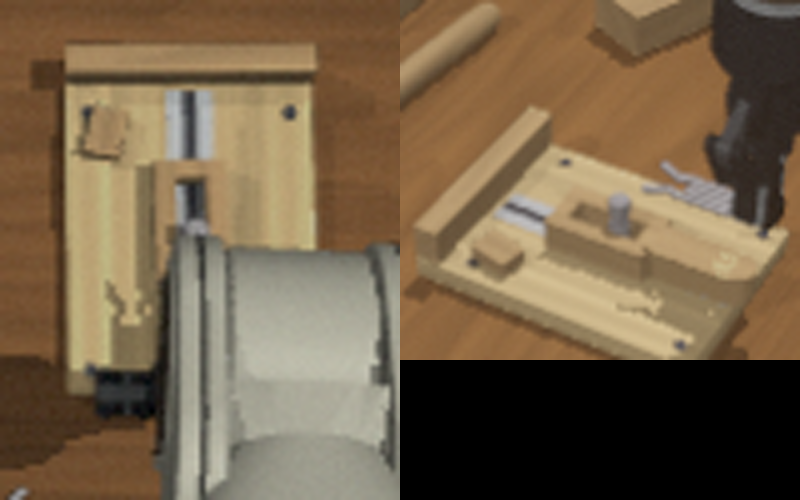

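```bash
python3 -m handwheel '[[0,0.5,0,0,0,0],[-0.05,1,0,0,0,0],[-0.1,1.5,-0.03,0,0,0],[-0.1,1.8,-0.03,0,0,0],[-0.1,2.0,-0.03,0,0,0]]';python3 -c "
from h import *
st()
snap('top','t7.png');snap('side','s7.png')
b=cv2.imread('pics/s7.png')[150:210,250:326];b=cv2.resize(b,None,fx=10,fy=10,interpolation=cv2.INTER_CUBIC);cv2.imwrite('pics/z12.png',b)"
```

```text
clock: 15.02
eef_pos: [0.4403, -0.0185, 0.0488]
tool_rot: [-0.707, -0.002, 0.003, 0.707]
ft_force: [0.7, -0.1, -1.1]
grip_width: 0.0202
t 15.03 pos [440.3 -18.5  48.8] xyaw 0.36 ydir [-0.001  0.    -1.   ] F [ 0.72 -0.07 -1.1 ] M [-0.    0.05 -0.04] w 20.2 q6 -0.05
```

View pics/z12.png

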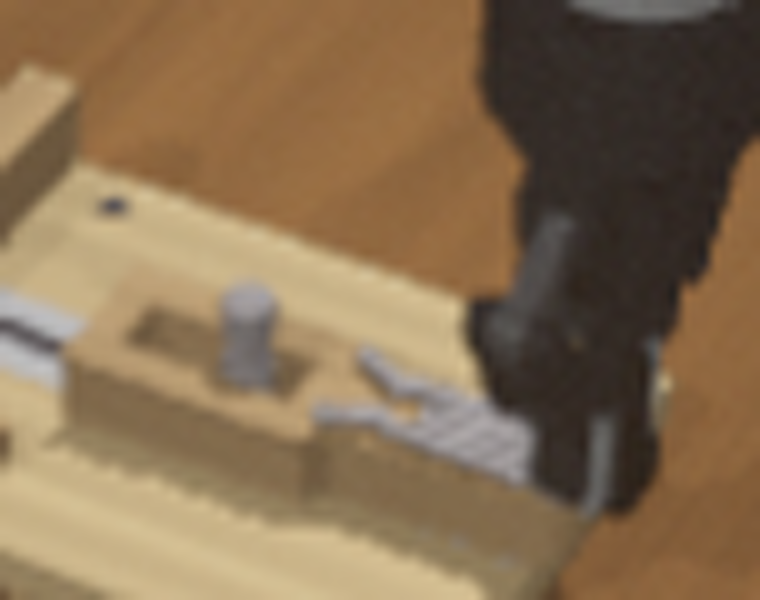

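Run:
```python
from h import *
s=load('side')
B=lambda p:(np.array(p,float)+.5)/10-.5+np.array((250,150))
def pr(n,a): print(n,np.round(a*1000,1).tolist())
pr('tips',onz(s,B([[318,408],[364,350]]),.0475))
pr('stud head',onz(s,B([[248,294]]),.065))
pr('stud at lever top',onz(s,B([[248,385]]),.042))
pr('slot ends(L wall top)',onz(s,B([[130,330],[155,305],[310,360],[285,395]]),.042))
pr('hub front corners',onz(s,B([[68,345],[130,265],[310,437]]),.042))
```

```text
tips [[515.2, -3.4, 47.5], [515.8, -31.5, 47.5]]
stud head [[546.0, -17.8, 65.0]]
stud at lever top [[539.5, -7.3, 42.0]]
slot ends(L wall top) [[580.1, -10.8, 42.0], [579.5, -23.9, 42.0], [529.7, -25.6, 42.0], [528.6, -9.0, 42.0]]
hub front corners [[591.8, 3.8, 42.0], [594.8, -35.6, 42.0], [514.1, 2.8, 42.0]]
```

```bash
python3 -m handwheel '[[0.2,0,0,0,0,0],[0.4,0,0,0,0,0],[0.6,0,0,0,0,0],[0.8,0,0,0,0,0],[1.0,0,0,0,0,0]]';python3 -m handwheel '[[0.08,0,0.01,0,0,0],[0.16,0,0.02,0,0,0],[0.24,0,0.02,0,0,0],[0.24,0,0.02,0,0,0],[0.24,0,0.02,0,0,0]]';python3 -c "
from h import *
st()"
```

```text
clock: 15.75
eef_pos: [0.4659, -0.0183, 0.0495]
tool_rot: [-0.707, -0.002, 0.002, 0.707]
ft_force: [-0.0, 0.1, -1.1]
grip_width: 0.0201
clock: 16.38
eef_pos: [0.4714, -0.0177, 0.0495]
tool_rot: [-0.707, -0.002, 0.002, 0.707]
ft_force: [0.0, -0.0, -0.6]
grip_width: 0.0203
t 16.38 pos [471.4 -17.7  49.5] xyaw 0.37 ydir [-0.  0. -1.] F [ 0.   -0.05 -0.59] M [ 0.04 -0.    0.01] w 20.3 q6 -0.04
```

Now slow steps, 3 mm per call.

```bash
for i in 1; do python3 -m handwheel '[[0.03,0,0,0,0,0],[0.06,0,0,0,0,0],[0.09,0,0,0,0,0],[0.12,0,0,0,0,0],[0.12,0,0,0,0,0]]'; done;python3 -m handwheel '[[0.02,0,0,0,0,0],[0.04,0,0,0,0,0],[0.06,0,0,0,0,0],[0.08,0,0,0,0,0],[0.08,0,0,0,0,0]]'; python3 -m handwheel '[[0.02,0,0,0,0,0],[0.04,0,0,0,0,0],[0.06,0,0,0,0,0],[0.06,0,0,0,0,0],[0.06,0,0,0,0,0]]'
```

```text
clock: 17.0
eef_pos: [0.4746, -0.0177, 0.0495]
tool_rot: [-0.707, -0.002, 0.002, 0.707]
ft_force: [-0.2, 0.4, -1.0]
grip_width: 0.0204
clock: 17.62
eef_pos: [0.4766, -0.0177, 0.0495]
tool_rot: [0.707, 0.002, -0.002, -0.707]
ft_force: [0.3, 1.0, -0.7]
grip_width: 0.0202
clock: 18.25
eef_pos: [0.4779, -0.0178, 0.0495]
tool_rot: [0.707, 0.002, -0.002, -0.707]
ft_force: [-0.3, -0.1, -0.7]
grip_width: 0.0206
```

```bash
python3 -m handwheel '[[0.02,0,0,0,0,0],[0.04,0,0,0,0,0],[0.06,0,0,0,0,0],[0.06,0,0,0,0,0],[0.06,0,0,0,0,0]]'; python3 -m handwheel '[[0.02,0,0,0,0,0],[0.04,0,0,0,0,0],[0.06,0,0,0,0,0],[0.06,0,0,0,0,0],[0.06,0,0,0,0,0]]'
```

```text
clock: 18.88
eef_pos: [0.479, -0.0179, 0.0493]
tool_rot: [0.707, 0.002, -0.003, -0.707]
ft_force: [-2.7, -1.8, -0.2]
grip_width: 0.0203
clock: 19.5
eef_pos: [0.4802, -0.0177, 0.0492]
tool_rot: [-0.707, -0.002, 0.003, 0.707]
ft_force: [-4.6, -1.8, -1.0]
grip_width: 0.0204
```

```bash
python3 -m handwheel '[[0.02,0,0,0,0,0],[0.04,0,0,0,0,0],[0.04,0,0,0,0,0],[0.04,0,0,0,0,0],[0.04,0,0,0,0,0]]'
```

```text
clock: 20.12
eef_pos: [0.4809, -0.0175, 0.0491]
tool_rot: [-0.707, -0.002, 0.003, 0.707]
ft_force: [-5.3, -0.9, 0.1]
grip_width: 0.0205
```

```bash
python3 -m handwheel '[[0.02,0,-0.01,0,0,0],[0.04,0,-0.01,0,0,0],[0.04,0,-0.01,0,0,0],[0.04,0,-0.01,0,0,0],[0.04,0,-0.01,0,0,0]]'; python3 -m handwheel '[[0.02,0,0,0,0,0],[0.04,0,0,0,0,0],[0.04,0,0,0,0,0],[0.04,0,0,0,0,0],[0.04,0,0,0,0,0]]'
```

```text
clock: 20.75
eef_pos: [0.4821, -0.0176, 0.0491]
tool_rot: [-0.707, -0.002, 0.003, 0.707]
ft_force: [-5.2, -1.2, -0.9]
grip_width: 0.02
clock: 21.38
eef_pos: [0.4822, -0.0176, 0.0489]
tool_rot: [-0.707, -0.001, 0.004, 0.707]
ft_force: [-6.7, -2.3, -0.0]
grip_width: 0.0203
```

```bash
python3 -m handwheel '[[0.02,0,0,0,0,0],[0.04,0,0,0,0,0],[0.04,0,0,0,0,0],[0.04,0,0,0,0,0],[0.04,0,0,0,0,0]]'
```

```text
clock: 22.0
eef_pos: [0.486, -0.0178, 0.0499]
tool_rot: [-0.707, -0.003, 0.002, 0.707]
ft_force: [-1.6, -1.1, -1.0]
grip_width: 0.0204
```

```bash
python3 -m handwheel '[[0.01,0,0,0,0,0],[0.02,0,0,0,0,0],[0.02,0,0,0,0,0],[0.02,0,0,0,0,0],[0.02,0,0,0,0,0]]'; python3 -m handwheel '[[0,0,0,0,0,0],[0,0,0,0,0,0],[0,0,0,0,0,0],[0,0,0,0,0,0],[0,0,0,0,0,0]]'
```

```text
clock: 22.62
eef_pos: [0.4861, -0.0179, 0.0497]
tool_rot: [-0.707, -0.003, 0.002, 0.707]
ft_force: [-0.4, -0.8, 0.8]
grip_width: 0.0201
clock: 23.25
eef_pos: [0.486, -0.0179, 0.0497]
tool_rot: [0.707, 0.003, -0.002, -0.707]
ft_force: [1.5, -0.2, -0.7]
grip_width: 0.0204
```

```bash
python3 -m handwheel '[[0.01,0,0,0,0,0],[0.02,0,0,0,0,0],[0.03,0,0,0,0,0],[0.03,0,0,0,0,0],[0.03,0,0,0,0,0]]'; python3 -c "
from h import *
st()"
```

```text
clock: 23.88
eef_pos: [0.4861, -0.0179, 0.0495]
tool_rot: [-0.707, -0.002, 0.002, 0.707]
ft_force: [-1.3, 0.7, 2.0]
grip_width: 0.0201
t 23.88 pos [486.1 -17.9  49.5] xyaw 0.37 ydir [-0.  0. -1.] F [-1.35  0.67  1.97] M [-0.13  0.21  0.01] w 20.1 q6 -0.04
```

```bash
python3 -m handwheel '[[0.01,0,0,0,0,0],[0.02,0,0,0,0,0],[0.02,0,0,0,0,0],[0.02,0,0,0,0,0],[0.02,0,0,0,0,0]]'; python3 -c "
from h import *
st()
snap('top','t8.png');snap('side','s8.png')
b=cv2.imread('pics/s8.png')[150:210,250:326];b=cv2.resize(b,None,fx=10,fy=10,interpolation=cv2.INTER_CUBIC);cv2.imwrite('pics/z13.png',b)"
```

```text
clock: 24.5
eef_pos: [0.4864, -0.0179, 0.0492]
tool_rot: [0.707, 0.002, -0.003, -0.707]
ft_force: [-1.4, -1.0, -2.5]
grip_width: 0.0201
t 24.5 pos [486.4 -17.9  49.2] xyaw 0.37 ydir [-0.001 -0.    -1.   ] F [-1.4  -0.97 -2.51] M [-0.14  0.34 -0.03] w 20.1 q6 -0.04
```

View pics/z13.png

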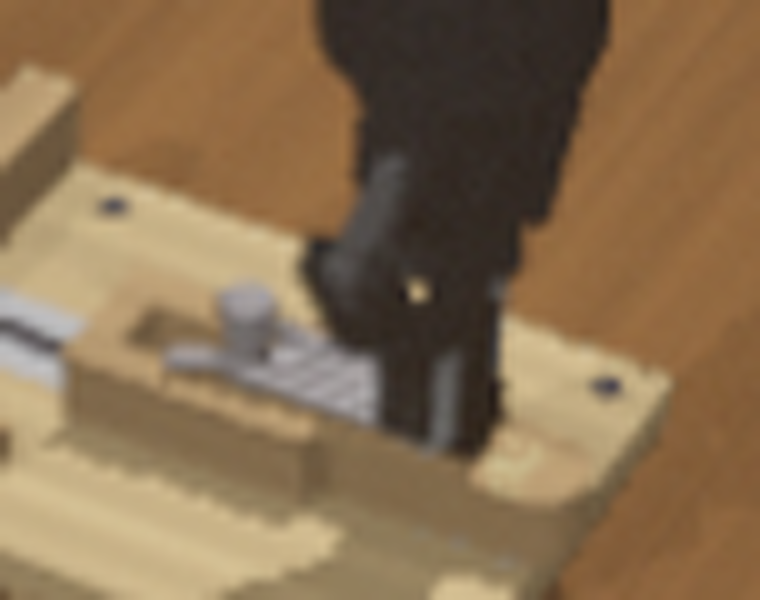

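```bash
python3 -m handwheel '[[0.01,0,0,0,0,0],[0.02,0,0,0,0,0],[0.02,0,0,0,0,0],[0.02,0,0,0,0,0],[0.02,0,0,0,0,0]]'; python3 -c "
from h import *
st()"
```

```text
clock: 25.22
eef_pos: [0.488, -0.0179, 0.0498]
tool_rot: [-0.707, -0.003, 0.002, 0.707]
ft_force: [0.6, 0.3, -1.7]
grip_width: 0.0202
t 25.23 pos [488.  -17.9  49.8] xyaw 0.38 ydir [ 0.001  0.    -1.   ] F [ 0.58  0.32 -1.71] M [-0.17 -0.12 -0.04] w 20.2 q6 -0.04
```

```bash
python3 -m handwheel '[[0.01,0,0,0,0,0],[0.02,0,0,0,0,0],[0.02,0,0,0,0,0],[0.02,0,0,0,0,0],[0.02,0,0,0,0,0]]'; python3 -c "
from h import *
st()"
```

```text
clock: 25.85
eef_pos: [0.488, -0.0179, 0.0496]
tool_rot: [0.707, 0.002, -0.002, -0.707]
ft_force: [1.1, -0.8, -0.4]
grip_width: 0.02
t 25.85 pos [488.  -17.9  49.6] xyaw 0.37 ydir [ 0. -0. -1.] F [ 1.13 -0.85 -0.36] M [-0.08 -0.14 -0.  ] w 20.0 q6 -0.04
```

```bash
python3 -m handwheel '[[0.01,0,0,0,0,0],[0.02,0,0,0,0,0],[0.02,0,0,0,0,0],[0.02,0,0,0,0,0],[0.02,0,0,0,0,0]]'; python3 -c "
from h import *
st()"
```

```text
clock: 26.48
eef_pos: [0.4881, -0.0179, 0.0494]
tool_rot: [-0.707, -0.002, 0.002, 0.707]
ft_force: [0.4, -0.8, -1.2]
grip_width: 0.0203
t 26.48 pos [488.1 -17.9  49.4] xyaw 0.37 ydir [-0.  0. -1.] F [ 0.39 -0.82 -1.18] M [-0.13  0.05 -0.04] w 20.3 q6 -0.04
```

```bash
python3 -m handwheel '[[0.01,0,0,0,0,0],[0.02,0,0,0,0,0],[0.02,0,0,0,0,0],[0.02,0,0,0,0,0],[0.02,0,0,0,0,0]]'; python3 -c "
from h import *
st()"
```

```text
clock: 27.1
eef_pos: [0.4886, -0.0179, 0.0494]
tool_rot: [-0.707, -0.002, 0.002, 0.707]
ft_force: [-1.3, -0.2, -0.6]
grip_width: 0.0206
t 27.1 pos [488.6 -17.9  49.4] xyaw 0.37 ydir [-0.  0. -1.] F [-1.34 -0.18 -0.56] M [-0.06  0.28 -0.03] w 20.6 q6 -0.04
```

```bash
python3 -m handwheel '[[0.01,0,0,0,0,0],[0.02,0,0,0,0,0],[0.02,0,0,0,0,0],[0.02,0,0,0,0,0],[0.02,0,0,0,0,0]]'; python3 -c "
from h import *
st()"
```

```text
clock: 27.72
eef_pos: [0.4892, -0.0179, 0.0495]
tool_rot: [0.707, 0.002, -0.002, -0.707]
ft_force: [-1.3, -0.6, -1.0]
grip_width: 0.0202
t 27.73 pos [489.2 -17.9  49.5] xyaw 0.37 ydir [-0. -0. -1.] F [-1.25 -0.65 -1.04] M [-0.07  0.41 -0.01] w 20.2 q6 -0.04
```

```bash
python3 -m handwheel '[[0.01,0,0,0,0,0],[0.02,0,0,0,0,0],[0.02,0,0,0,0,0],[0.02,0,0,0,0,0],[0.02,0,0,0,0,0]]'; python3 -c "
from h import *
st()"
```

```text
clock: 28.35
eef_pos: [0.4898, -0.0179, 0.0495]
tool_rot: [-0.707, -0.002, 0.002, 0.707]
ft_force: [-1.8, -0.7, -1.6]
grip_width: 0.0202
t 28.35 pos [489.8 -17.9  49.5] xyaw 0.37 ydir [-0.  0. -1.] F [-1.8  -0.67 -1.58] M [-0.11  0.45 -0.05] w 20.2 q6 -0.04
```

```bash
python3 -m handwheel '[[0.01,0,0,0,0,0],[0.02,0,0,0,0,0],[0.02,0,0,0,0,0],[0.02,0,0,0,0,0],[0.02,0,0,0,0,0]]'; python3 -c "
from h import *
st()"
```

```text
clock: 28.98
eef_pos: [0.4905, -0.018, 0.0496]
tool_rot: [0.707, 0.002, -0.002, -0.707]
ft_force: [-0.6, -0.7, -0.3]
grip_width: 0.0204
t 28.98 pos [490.5 -18.   49.6] xyaw 0.36 ydir [ 0. -0. -1.] F [-0.64 -0.65 -0.31] M [-0.29  0.29 -0.09] w 20.4 q6 -0.04
```

```bash
python3 -m handwheel '[[0.01,0,0,0,0,0],[0.02,0,0,0,0,0],[0.02,0,0,0,0,0],[0.02,0,0,0,0,0],[0.02,0,0,0,0,0]]'; python3 -c "
from h import *
st()
snap('side','s9.png')
b=cv2.imread('pics/s9.png')[150:210,250:326];b=cv2.resize(b,None,fx=10,fy=10,interpolation=cv2.INTER_CUBIC);cv2.imwrite('pics/z14.png',b)"
```

```text
clock: 29.6
eef_pos: [0.4909, -0.0179, 0.0496]
tool_rot: [0.707, 0.002, -0.002, -0.707]
ft_force: [-0.4, -1.9, -0.7]
grip_width: 0.0199
t 29.6 pos [490.9 -17.9  49.6] xyaw 0.37 ydir [ 0. -0. -1.] F [-0.44 -1.92 -0.66] M [-0.42  0.19 -0.08] w 19.9 q6 -0.04
```

View pics/z14.png

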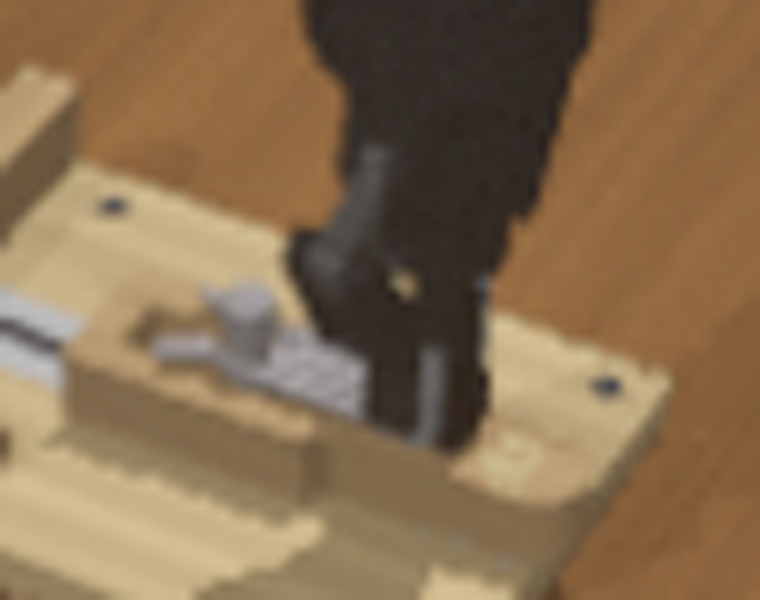

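Run:
```python
from h import *
s=load('side')
B=lambda p:(np.array(p,float)+.5)/10-.5+np.array((250,150))
print(np.round(onz(s,B([[155,350],[208,295]]),.0475)*1000,1), np.round(onz(s,B([[248,294]]),.065)*1000,1))
```

```text
[[566.4  -1.4  47.5]
 [565.5 -29.8  47.5]] [[546.  -17.8  65. ]]
```

```bash
for i in 1 2; do python3 -m handwheel '[[0,0,0,0,0,0],[0,0,0,0,0,0],[0,0,0,0,0,0],[0,0,0,0,0,0],[0,0,0,0,0,0]]' | grep -E 'force|pos'; done; python3 -m handwheel '[[0.01,0,0,0,0,0],[0.02,0,0,0,0,0],[0.02,0,0,0,0,0],[0.02,0,0,0,0,0],[0.02,0,0,0,0,0]]'; python3 -c "
from h import *
st()"
```

```text
eef_pos: [0.4909, -0.0179, 0.0496]
ft_force: [-0.7, -1.6, -0.1]
eef_pos: [0.4909, -0.0179, 0.0496]
ft_force: [-0.4, -1.6, -0.3]
clock: 31.52
eef_pos: [0.491, -0.0179, 0.0495]
tool_rot: [0.707, 0.002, -0.002, -0.707]
ft_force: [-2.4, -1.4, -0.1]
grip_width: 0.0199
t 31.52 pos [491.  -17.9  49.5] xyaw 0.37 ydir [-0. -0. -1.] F [-2.41 -1.4  -0.06] M [-0.37  0.38 -0.1 ] w 19.9 q6 -0.04
```

```bash
python3 -m handwheel '[[0.01,0,0,0,0,0],[0.02,0,0,0,0,0],[0.02,0,0,0,0,0],[0.02,0,0,0,0,0],[0.02,0,0,0,0,0]]'; python3 -c "
from h import *
st()"
```

```text
clock: 32.15
eef_pos: [0.4912, -0.0179, 0.0493]
tool_rot: [-0.707, -0.002, 0.003, 0.707]
ft_force: [-3.8, -1.5, 1.4]
grip_width: 0.0197
t 32.15 pos [491.2 -17.9  49.3] xyaw 0.37 ydir [-0.001  0.    -1.   ] F [-3.79 -1.54  1.44] M [-0.35  0.88 -0.1 ] w 19.7 q6 -0.04
```

```bash
python3 -m handwheel '[[0.01,0,0,0,0,0],[0.01,0,0,0,0,0],[0.01,0,0,0,0,0],[0.01,0,0,0,0,0],[0.01,0,0,0,0,0]]'; python3 -c "
from h import *
st()"
```

```text
clock: 32.78
eef_pos: [0.4912, -0.0178, 0.0493]
tool_rot: [-0.707, -0.002, 0.003, 0.707]
ft_force: [-4.5, -1.3, 0.4]
grip_width: 0.0202
t 32.77 pos [491.2 -17.8  49.3] xyaw 0.37 ydir [-0.002  0.    -1.   ] F [-4.52 -1.3   0.36] M [-0.38  1.04 -0.02] w 20.2 q6 -0.04
```

```bash
python3 -m handwheel '[[0.01,0,0,0,0,0],[0.02,0,0,0,0,0],[0.02,0,0,0,0,0],[0.02,0,0,0,0,0],[0.02,0,0,0,0,0]]'; python3 -c "
from h import *
st()"
```

```text
clock: 33.4
eef_pos: [0.4912, -0.0178, 0.0492]
tool_rot: [-0.707, -0.001, 0.003, 0.707]
ft_force: [-4.5, -2.2, 1.8]
grip_width: 0.0201
t 33.4 pos [491.2 -17.8  49.2] xyaw 0.37 ydir [-0.003  0.    -1.   ] F [-4.52 -2.17  1.8 ] M [-0.36  1.21 -0.14] w 20.1 q6 -0.04
```

```bash
python3 -m handwheel '[[0.01,0,0,0,0,0],[0.02,0,0,0,0,0],[0.02,0,0,0,0,0],[0.02,0,0,0,0,0],[0.02,0,0,0,0,0]]'; python3 -c "
from h import *
st()"
```

```text
clock: 34.02
eef_pos: [0.4913, -0.0178, 0.0492]
tool_rot: [-0.707, -0.001, 0.003, 0.707]
ft_force: [-7.7, -1.4, 2.2]
grip_width: 0.0203
t 34.02 pos [491.3 -17.8  49.2] xyaw 0.37 ydir [-0.003  0.    -1.   ] F [-7.72 -1.37  2.17] M [-0.34  1.33 -0.11] w 20.3 q6 -0.04
```

```bash
python3 -m handwheel '[[-0.03,0,0,0,0,0],[-0.06,0,0,0,0,0],[-0.08,0,0,0,0,0],[-0.08,0,0,0,0,0],[-0.08,0,0,0,0,0]]'; python3 -m handwheel '[[0,0,0,0,0,0],[0,0,0,0,0,0],[0,0,0,0,0,0],[0,0,0,0,0,0],[0,0,0,0,0,0]]' 0.2; python3 -c "
from h import *
st()"
```

```text
clock: 34.65
eef_pos: [0.4912, -0.0179, 0.0495]
tool_rot: [-0.707, -0.002, 0.002, 0.707]
ft_force: [-2.5, -2.1, -1.4]
grip_width: 0.0203
clock: 35.28
eef_pos: [0.4912, -0.0178, 0.0496]
tool_rot: [-0.707, -0.002, 0.002, 0.707]
ft_force: [-0.3, -0.2, 0.4]
grip_width: 0.0513
t 35.27 pos [491.2 -17.8  49.6] xyaw 0.38 ydir [ 0.  0. -1.] F [-0.29 -0.19  0.35] M [0.01 0.03 0.  ] w 51.3 q6 -0.04
```

Released; retreat straight up, then aside for a clear top view.

```bash
python3 -m handwheel '[[0,-0.5,0,0,0,0],[0,-1.5,0,0,0,0],[0,-3,0,0,0,0],[0,-4.5,0,0,0,0],[0,-4.5,0,0,0,0]]'; python3 -m handwheel '[[-0.5,0,-2,0,0,0],[-1,0,-4,0,0,0],[-1.5,0,-6,0,0,0],[-2,0,-8,0,0,0],[-2,0,-10,0,0,0]]';  python3 -m handwheel '[[0,0,0,0,0,0],[0,0,0,0,0,0],[0,0,0,0,0,0],[0,0,0,0,0,0],[0,0,0,0,0,0]]' ;python3 -c "
from h import *
st()
snap('top','t10.png');snap('side','s10.png')
a=cv2.imread('pics/t10.png')[155:235,238:302];b=cv2.imread('pics/s10.png')[150:210,250:310]
a=cv2.resize(a,(400,500),interpolation=2);b=cv2.resize(b,(400,400),interpolation=2);o=np.zeros((500,800,3),np.uint8);o[:,:400]=a;o[:400,400:]=b;cv2.imwrite('pics/z15.png',o)"
```

```text
clock: 35.9
eef_pos: [0.4938, -0.018, 0.1662]
tool_rot: [0.707, 0.005, 0.001, -0.707]
ft_force: [0.2, -1.2, -0.0]
grip_width: 0.0513
clock: 36.52
eef_pos: [0.4412, -0.2693, 0.1617]
tool_rot: [-0.707, -0.002, 0.002, 0.707]
ft_force: [0.1, 0.4, 0.4]
grip_width: 0.0514
clock: 37.15
eef_pos: [0.4429, -0.2674, 0.1621]
tool_rot: [0.707, 0.003, -0.003, -0.707]
ft_force: [-0.3, 0.2, 0.1]
grip_width: 0.0512
t 37.15 pos [ 442.9 -267.4  162.1] xyaw 0.45 ydir [ 0. -0. -1.] F [-0.31  0.18  0.07] M [ 0.06  0.02 -0.06] w 51.2 q6 -0.55
```

View pics/z15.png

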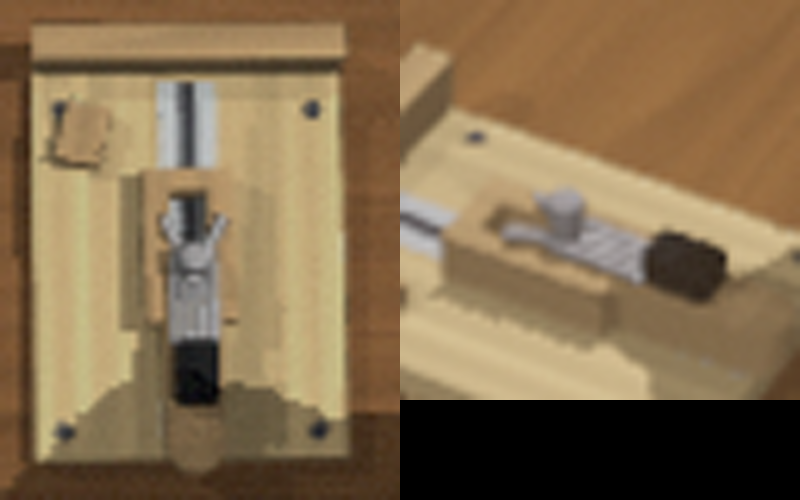

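View pics/t10.png

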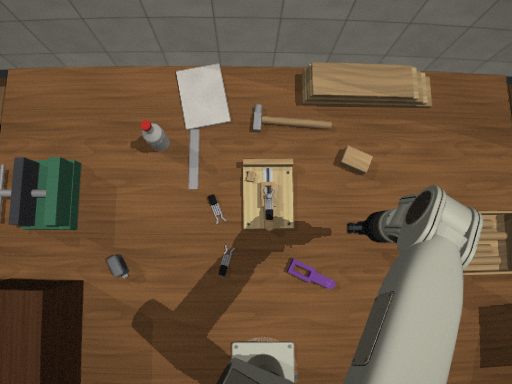

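Run:
```python
from h import *
c=load('top');s=load('side')
A=lambda p:(np.array(p,float)+.5)/6.25-.5+np.array((238,155))
B=lambda p:(np.array(p,float)+.5)*.15-.5+np.array((250,150))
def pr(n,a): print(n,np.round(a*1000,1).tolist())
pr('grip rear/front',onz(c,A([[196,404],[196,339]]),.060))
pr('stud',onz(c,A([[197,255]]),.065)); 
pr('tips',onz(c,A([[168,203],[221,218]]),.045))
pr('side tips',onz(s,B([[507,233]-np.array([400,0]),[538-400,196]]),.045))
pr('side stud',onz(s,B([[166,200]]),.065))
pr('slot front/hub front',onz(c,A([[188,190],[188,170]]),.042))
import cv2
for n,cam,p in(('a',c,'pics/t10.png'),):
    a=cv2.imread(p)[180:225,255:285];cv2.imwrite('pics/z16.png',cv2.resize(a,None,fx=13,fy=13,interpolation=cv2.INTER_CUBIC))
```

```text
grip rear/front [[474.1, -19.2, 60.0], [505.9, -19.4, 60.0]]
stud [[546.8, -19.7, 65.0]]
tips [[575.5, -6.8, 45.0], [568.0, -33.4, 45.0]]
side tips [[566.5, -4.8, 45.0], [567.3, -32.6, 45.0]]
side stud [[544.4, -15.7, 65.0]]
slot front/hub front [[582.6, -17.1, 42.0], [592.8, -17.2, 42.0]]
```

View pics/z16.png

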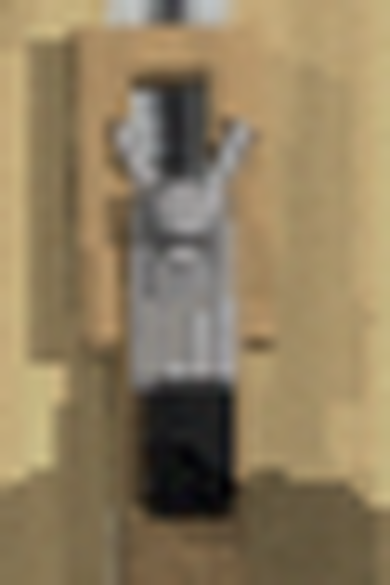

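```bash
python3 -c "
from h import *
bot.job_done();st()"
```

```text
the job is handed in; nothing more can be done
the job is handed in; nothing more can be done
```

The lever is over the stud and the clip is home on its neck. I handed the job in at about 37 s of the 72 s allowed. No verdict was given, so this rests on my own checks.

**Lever:** I lowered it over the stud in line with the track, and felt no contact force as the slot passed over the head. In the last pictures it lies flat, with the slot about 3 mm from my estimate of the track's middle.

**Clip:** I slid the leftmost clip along the track onto the neck.
- The push reached about 7 N before it snapped, then dropped to about zero.
- It then came up hard. The highest push I read was about 8 N at the wrist, against the 20 N limit; I only read the force at the end of each short move.
- After letting go, the top view puts the grip centre 56.8 mm from the stud's axis, against 56.5 mm when fully home.

**Bench:** The other things look unmoved in the last top picture, judged by eye. At the end the gripper hung clear, 0.16 m above the bench.

**Disagreements:**
- The two cameras differ by 2 to 4 mm on the stud's position.
- In the top view, the clip's left leg tip blends into the bright track and read about 7 mm farther forward than the right one. The side view shows both tips level.
- The nose and leg joint values cannot be read, so I judged "home" from the force and the distance only.

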